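# Key a belt pulley onto a gear reducer shaft

### The arm

A 7-joint arm with a two-finger parallel gripper is mounted at the origin on the work surface. World frame = base frame: x ahead of the robot, y to its left, z up, the work surface at z = 0. Lengths are in m, angles in rad, forces in N, time in s.
With the tool pointing down it reaches from about 0.425 to 0.925 m from the base axis. Payload 6.8 kg.
Tool frame: the origin (TCP) lies on the centre line of the jaws, within the pads' length; the fingertips stand 14 mm ahead of it and the grasp point (between the pads) lies 5 mm behind it (r.tips_ahead is the distance from the TCP to the fingertips, in m); z points along the fingers, y is the line along which they close (so a half turn about z gives the same grasp; the last joint's range is limited). The gripper opens to 85 mm and grips with 20 to 120 N. Pads are 22 mm wide; open, the fingers measure 114 mm over their backs; the gripper's body (76 mm by 85 mm) begins 54 mm behind the grasp point. The pads swing forward as they close: fully open they stand 13 mm farther back than shut.
Start: joints at [-1.445, 0.477, 0.022, 1.555, -0.011, 1.109, -0.083], TCP at [0.156, 0.657, 0.245] pointing down, gripper open.
Joint ranges: [-2.96, 2.96], [-0.34, 2.1], [-1.41, 1.46], [0.24, 2.44], [-1.37, 4.51], [0.17, 1.92], [-2.96, 2.96]. Speed limits (rad/s): [2.39, 2.39, 3.14, 3.14, 3.14, 3.14, 3.14].

### API

Orientations are given as a rotation vector (axis times angle).
In Python, from bench import r, eyes gives the robot as it stands.
- The arm moves only by the tool step_arm, never from a script. Its argument "rows" is a list of rows, each a list of 6 numbers: the shift along the world's x, y, z in units of 60 cm (1.0 is 60 cm), then the turn, a rotation vector about the world's x, y, z in units of pi rad (1.0 is pi rad). In form: [[x, y, z, rx, ry, rz], ...]. A call has 1 to 5 rows; each row is the pose to reach, as a shift and turn from the pose commanded when the call began, turning the shorter way round; what a row does not reach only later rows make up. A row lasts 1/12 s, in which the tool goes at most 41.7 mm and 7.16 degrees, less where a joint would pass 70% of its speed; a pose out of reach is approached as far as the arm can. A call with a number of a shift or a turn outside -1 to 1 is refused whole. A call with a gripper value outside its range is refused whole. "jaw" is the closure, from 0 (fully open) to 1 (shut), set as the call begins (left out, the last holds). The fingers move at their own pace and stop on an object; "squeeze" is the grip in N (left out, the last holds). Time passes only in rows, so rows that repeat a pose let the fingers close. It gives the time, the measured TCP pose, the force, the opening and the grip force at its end, in the units of the state.
- r.get_obs(): the state, without advancing time (a new reading comes with each control period).
- eyes.grab_frame(name): name is "scene" or "top" or "wrist"; returns the picture (420x560x3 uint8, red, green, blue); there is no depth.
- eyes.camera_info(name): a dict with "mtx" (3x3 intrinsics, pixels), "k1" (the pictures are not rectified: a ray, as slopes to the right and down, at radius r is drawn at 1 + k1 r^2 times it, then the intrinsics apply), "extrinsics" (4x4, takes a point from camera to world coordinates); the wrist camera has in their place "tool_from_camera" (4x4, takes a point from camera to tool coordinates, whose origin is the TCP and whose axes are the flange's). Camera axes: x right, y down, z forward; pixel columns grow to the right and rows downward; lengths in m; the calibration is good to about 2 mm. A picture is of the moment at which its call begins: read the wrist's pose just before it. camera_info takes no time and is no camera call.
- r.hand_in(): hands the job in; it is judged then, once.
The state is a dict: "clock": time; "joints": joint angles; "qvel": joint speeds; "tau": joint torques, N m; "tcp_pos": TCP position; "orientation": TCP orientation; "contact_force": force on the tool from outside, world axes, zero at the start; "moment": the same for the moment, N m; "grip_width": finger opening in m; "gripper_force": force on a finger pad.
Only numpy, scipy, OpenCV 4.12 (cv2) and the standard library are available. Lean on these libraries where they do the work, as an engineer would, in place of code of your own. Each camera call takes 0.05 s, during which the arm holds its last target. There are 200 camera calls.

### The job

Take the brass key out of the black caddy and drop it upright into the slot in the side of the upright shaft on the yellow gear reducer, so that it sits fully down. Then slide the pulley onto the shaft, orange mark over the key, and push it and the brass collar below it fully home, and let go. Feel your way gently: never press the key onto the shaft harder than about 20 N or the pulley harder than about 30 N, and leave the other things where they are.

Things in the scene. Friction and masses are not known exactly. Their poses are not given: they have to be found in the camera images.
- reducer: Yellow gear reducer, fixed to the table: base 124 mm square, 60 mm high to its top cover. Origin under its centre on the table, z up. The steel shaft (36 mm diameter) stands on its z axis, from the cover to 110 mm above the table. The shaft turns only stiffly (about 0.5 N m).
- shaft_top (a point): Centre of the shaft's flat top, axes as the reducer's. A slot 11.5 mm wide runs down the shaft's side from the top, open outwards, its floor 11.25 mm from the axis. It faces the reducer's +x, but the shaft is turned up to 0.32 rad (18 degrees) either way, which no pose shows: find it by feel or eye. A key in it rests on the cover, 50 mm below the top.
- shaft_foot (a point): Foot of the shaft, on its axis, at the cover. Here a dark flange, 60 mm diameter, 8 mm high. Above it a brass collar, 60 mm diameter, at first 20 to 28 mm above the cover; it slides down 12 mm against about 7 N of drag till it stops on the flange, and stays there.
- shaft_axis (a point): Point on the shaft axis 28 mm above the cover, the height of the collar's top at the start. Collar and flange turn with the shaft and have a window (11.5 mm wide, out to 25.6 mm from the axis) in line with the slot, which holds a lowered key upright.
- caddy: Black plastic caddy block, 90 x 150 x 34 mm (x, y, z), fixed to the table; origin under its centre. The key stands in a 20 mm deep pocket at y = -45 mm; two steel sockets stand in pockets at y = +18 and +55 mm.
- key: Brass-coloured key, 12 x 10 x 50 mm (x, y, z), 45 g, standing with 30 mm above the caddy. Origin at the centre of its lower end, z up. It goes into the slot standing, x along the shaft's radius, 10 mm width across the slot. Seated, its centre line is 17.5 to 19.5 mm from the shaft axis, 6 mm stands proud of the shaft's side, its top is flush with the shaft top.
- pulley: Belt pulley, about 0.45 kg: black rim 96 mm diameter, 20 mm high, aluminium boss on top to 46 mm, with two flats 54 mm apart facing +y and -y (grip there). Origin on the bore axis at the underside, z up. Bore 38 mm, keyway 13 mm wide on the +x side, out to 26 mm from the axis; orange marks on the +x side. Home, its underside is 34 mm below the shaft top, on the lowered collar.
- keyway (a point): Middle of the pulley's keyway at its underside: 20 mm from the bore axis along the pulley's +x, on the underside.
- socket_a: Bystander: steel socket, 21 mm diameter, 45 mm high, in the caddy; origin under its centre.
- socket_b: Bystander: steel socket, 15 mm diameter, 45 mm high, in the caddy; origin under its centre.
- screwdriver: Bystander: red-handled screwdriver lying on the table.
- wrench: Bystander: steel wrench lying on the table.
- oil_bottle: Bystander: yellow bottle, 60 mm diameter, 150 mm high; origin under its centre.
- tape_roll: Bystander: blue ring of tape, 90 mm diameter, 22 mm high; origin under its centre.
- parts_cup: Bystander: steel cup, 80 mm diameter, 50 mm high; origin under its centre.
- washer: Bystander: steel washer, 38 mm diameter, 4 mm thick; origin under its centre.
Things that resemble listed ones, but are neither listed nor needed, are in the scene too. Several things have the shape of the reducer; the one meant has the colours described above.

How it is judged:
By the outcome, as a careful person would: the job done as asked, in the order asked, and still so for the second after the job is handed in, with the robot touching nothing.
It also fails if it takes over 72 s, if anything falls off the work surface, if the arm or the gripper's body presses on something with over 40 N, if the wrist force passes 120 N, or if a joint passes its speed limit or range.

## Working session

There is one attempt and no reset: what is moved stays moved. The work goes in short steps, Python scripts to look and compute and a tool call to move; the robot and the scene stay as the last step left them, time stands still between calls to the robot, and variables do not carry over. Pictures are saved under pics/ and viewed, at most 10 in all, crops included, and the job is handed in when it is done.

Besides the shell and the picture viewer there is one more tool, called after "Request:" as name(argument=value, ...), one argument or row to a line, values as JSON. step_arm: Moves the arm, as the interface text tells. Shifts and turns lie within -1 to 1; 1 stands for 60 cm of shift or pi rad of turn. Its arguments: {"type":"object","properties":{"rows":{"type":"array"},"jaw":{"type":"number"},"squeeze":{"type":"number"}},"required":["rows"]}

```bash
ls; mkdir -p pics; cat > h.py <<'E'
import numpy as np, cv2
from scipy.spatial.transform import Rotation as R
from bench import r, eyes
def cam(name):
    i=eyes.camera_info(name); o=r.get_obs()
    if name=="wrist":
        T=np.eye(4);T[:3,:3]=R.from_rotvec(o["orientation"]).as_matrix();T[:3,3]=o["tcp_pos"]
        E=T@np.array(i["tool_from_camera"])
    else: E=np.array(i["extrinsics"])
    return np.array(i["mtx"]),i["k1"],E
def ray(c,uv):
    K,k1,E=c
    d=np.linalg.inv(K)@np.array([uv[0],uv[1],1.]); s=d[:2].copy(); q=s.copy()
    for _ in range(20): q=s/(1+k1*(q@q))
    return E[:3,3],E[:3,:3]@np.array([q[0],q[1],1.])
def onz(c,uv,z):
    o,d=ray(c,uv); return o+d*(z-o[2])/d[2]
def tri(c1,u1,c2,u2):
    o1,d1=ray(c1,u1);o2,d2=ray(c2,u2)
    s=np.linalg.lstsq(np.c_[d1,-d2],o2-o1,rcond=None)[0]
    p,q=o1+s[0]*d1,o2+s[1]*d2
    return (p+q)/2,np.linalg.norm(p-q)
def proj(c,P):
    K,k1,E=c; p=E[:3,:3].T@(np.array(P)-E[:3,3]); q=p[:2]/p[2]; q=q*(1+k1*q@q)
    return K[:2,:2]@q+K[:2,2]
def grab(name,fn):
    c=cam(name); f=eyes.grab_frame(name); cv2.imwrite(f"pics/{fn}.png",f[:,:,::-1]); return c,f
E
python3 - <<'E'
from h import *
a=grab("top","top0");b=grab("scene","scene0")
for c in (a,b): print(c[0][0],c[0][1],c[0][2])
print(r.get_obs())
print(eyes.camera_info("wrist"))
E
```

```text
pics
[[537.13376234   0.         284.13016309]
 [  0.         537.13376234 211.60581465]
 [  0.           0.           1.        ]] -0.17608024783011045 [[ 2.90548691e-02 -9.88882934e-01  1.45829889e-01  2.89568575e-01]
 [-9.99577334e-01 -2.86003387e-02  5.21293517e-03 -1.37141460e-02]
 [-9.84198401e-04 -1.45919713e-01 -9.89295946e-01  1.70258761e+00]
 [ 0.00000000e+00  0.00000000e+00  0.00000000e+00  1.00000000e+00]]
[[429.49378111   0.         281.98725866]
 [  0.         429.49378111 212.29281162]
 [  0.           0.           1.        ]] -0.0038369905358644355 [[ 0.86541716  0.27602191 -0.41816869  1.03950057]
 [ 0.50094673 -0.45953472  0.73340318 -0.84716556]
 [ 0.01027231 -0.84417993 -0.5359615   0.72103211]
 [ 0.          0.          0.          1.        ]]
{'clock': 0.1, 'joints': array([-1.44512538,  0.4776996 ,  0.02236516,  1.55632843, -0.01145865,
        1.10931506, -0.08311387]), 'qvel': array([-5.65174653e-05, -7.74541428e-04,  1.32733902e-03, -2.55439840e-03,
        6.80749049e-04,  2.52333663e-04,  1.50432190e-04]), 'tau': array([ 4.10203356e-03, -5.97760856e+01, 
[... 253 characters left out ...]
767564, 0.03591089, 0.0863196 ]), 'moment': array([-0.00915012,  0.02774401,  0.03382415]), 'gripper_force': 0.0, 'grip_width': 0.08497843128336081}
{'mtx': array([[361.24971286,   0.        , 279.78779224],
       [  0.        , 361.24971286, 210.98847404],
       [  0.        ,   0.        ,   1.        ]]), 'k1': -0.0797017503690589, 'tool_from_camera': array([[ 9.61360581e-04, -9.47265066e-01, -3.20449637e-01,
         8.31335193e-02],
       [ 9.99999350e-01,  1.10716813e-03, -2.72809586e-04,
         1.27260386e-03],
       [ 6.13214615e-04, -3.20449167e-01,  9.47265515e-01,
        -1.28665893e-01],
       [ 0.00000000e+00,  0.00000000e+00,  0.00000000e+00,
         1.00000000e+00]])}
```

View pics/top0.png

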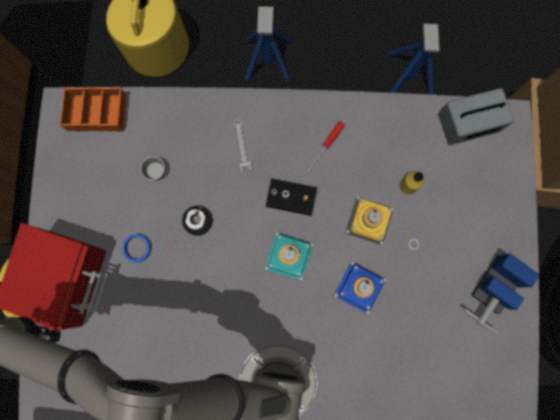

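View pics/scene0.png

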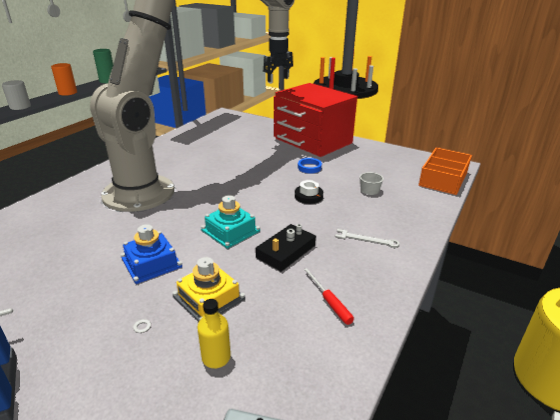

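Top view: there are three reducer shapes, yellow (371,220), teal (289,256) and blue (360,287). Yellow fits the description. The caddy is at (291,196) with the key at (305,197), and the pulley at (197,219). I'll confirm with one enlarged crop while measuring.

```bash
python3 - <<'E'
from h import *
c=cam("top");f=cv2.imread("pics/top0.png");s=cam("scene")
crop=lambda u,v,h,w,k:cv2.resize(f[v-h:v+h,u-w:u+w],None,fx=k,fy=k,interpolation=cv2.INTER_CUBIC)
im=np.hstack([crop(371,220,28,28,5),crop(291,196,28,28,5),crop(197,219,28,28,5)][:3]);im=cv2.resize(im,(800,int(800*im.shape[0]/im.shape[1])))
cv2.imwrite("pics/crop0.png",im)
hsv=cv2.cvtColor(f,cv2.COLOR_BGR2HSV)
def box(mask,u,v,h):
    m=np.zeros_like(mask);m[v-h:v+h,u-h:u+h]=mask[v-h:v+h,u-h:u+h]
    cs,_=cv2.findContours(m,cv2.RETR_EXTERNAL,cv2.CHAIN_APPROX_NONE);k=max(cs,key=cv2.contourArea)
    return cv2.minAreaRect(k),cv2.boxPoints(cv2.minAreaRect(k)),k
y=cv2.inRange(hsv,(18,110,60),(32,255,255))
b,p,_=box(y,371,220,30);print("yellow",b);P=np.array([onz(c,q,.06) for q in p]);print(P.round(4).tolist(),P.mean(0))
d=cv2.inRange(hsv,(0,0,0),(180,255,55))
b,p,_=box(d,291,196,30);print("caddy",b);P=np.array([onz(c,q,.034) for q in p]);print(P.round(4).tolist(),P.mean(0))
b,p,k=box(d,197,219,26);print("pulley",b);print(onz(c,b[0],.02))
for n,uv,z in(("shaft",(374,216),.11),("key",(306,197),.064)):print(n,onz(c,uv,z))
E
```

```text
yellow ((370.4000244140625, 219.80003356933594), (34.78504943847656, 35.417503356933594), 18.43494987487793)
[[0.4767, -0.2046, 0.06], [0.5829, -0.2384, 0.06], [0.5512, -0.3423, 0.06], [0.4453, -0.3074, 0.06]] [ 0.51403167 -0.27316445  0.06      ]
caddy ((290.98077392578125, 196.5961456298828), (46.0872917175293, 28.240720748901367), 11.309932708740234)
[[0.5519, 0.0538, 0.034], [0.6413, 0.0393, 0.034], [0.6163, -0.1046, 0.034], [0.5273, -0.0889, 0.034]] [ 0.58420064 -0.02508163  0.034     ]
pulley ((197.00001525878906, 220.00001525878906), (28.284271240234375, 28.284271240234375), 45.0)
[0.50267326 0.27085762 0.02      ]
shaft [ 0.51878851 -0.2759203   0.11      ]
key [ 0.57877497 -0.07145884  0.064     ]
```

View pics/crop0.png

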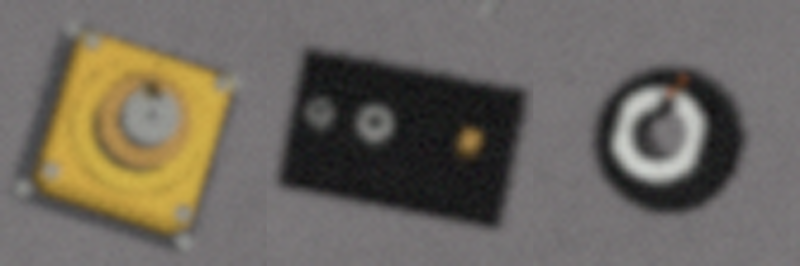

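The crop confirms it. The yellow reducer has a steel shaft with its slot towards image-up (world +x), the brass key stands at the right end of the caddy, and the pulley's orange mark points up and slightly right. I'll fly over the pulley, the caddy and the reducer, looking down at each.

Request:
step_arm(
  rows=[
    [0.193,-0.214,0,0,0,0],
    [0.193,-0.214,0,0,0,0],
    [0.193,-0.214,0,0,0,0],
    [0.193,-0.214,0,0,0,0],
    [0.193,-0.214,0,0,0,0],
  ],
)

```text
clock: 0.52
tcp_pos: [0.2793, 0.5214, 0.245]
orientation: [0.382, 3.115, -0.006]
contact_force: [2.2, -1.1, 0.1]
grip_width: 0.0851
gripper_force: 0.0
```

Request:
step_arm(
  rows=[
    [0.193,-0.214,0,0,0,0],
    [0.193,-0.214,0,0,0,0],
    [0.193,-0.214,0,0,0,0],
    [0.193,-0.214,0,0,0,0],
    [0.193,-0.214,0,0,0,0],
  ],
)

```text
clock: 0.93
tcp_pos: [0.3938, 0.3925, 0.2452]
orientation: [0.383, 3.115, -0.005]
contact_force: [0.3, -0.8, 0.2]
grip_width: 0.0854
gripper_force: 0.0
```

Request:
step_arm(
  rows=[
    [0.193,-0.214,0,0,0,0.025],
    [0.193,-0.214,0,0,0,0.025],
    [0.193,-0.214,0,0,0,0.025],
    [0.193,-0.214,0,0,0,0.025],
    [0.193,-0.214,0,0,0,0.025],
  ],
)

```text
clock: 1.35
tcp_pos: [0.5087, 0.2638, 0.2454]
orientation: [0.26, 3.128, -0.005]
contact_force: [0.1, -0.3, -0.3]
grip_width: 0.0856
gripper_force: 0.0
```

```bash
python3 - <<'E'
from h import *
import pickle
c,f=grab("wrist","wp");pickle.dump(c,open("wp.pkl","wb"))
print(r.get_obs()["tcp_pos"],r.get_obs()["clock"])
E
```

```text
[0.50743393 0.26575765 0.24522089] 1.4
```

Request:
step_arm(
  rows=[
    [0.063,-0.285,0,0,0,0],
    [0.063,-0.285,0,0,0,0],
    [0.063,-0.285,0,0,0,0],
    [0.063,-0.285,0,0,0,0],
    [0.063,-0.285,0,0,0,0],
  ],
)

```text
clock: 1.82
tcp_pos: [0.5423, 0.0932, 0.2454]
orientation: [0.257, 3.13, -0.005]
contact_force: [0.4, -1.0, -0.2]
grip_width: 0.0853
gripper_force: 0.0
```

Request:
step_arm(
  rows=[
    [0.063,-0.285,-0.03,0,0,0],
    [0.063,-0.285,-0.03,0,0,0],
    [0.063,-0.285,-0.03,0,0,0],
    [0.063,-0.285,-0.03,0,0,0],
    [0.063,-0.285,-0.03,0,0,0],
  ],
)

```text
clock: 2.23
tcp_pos: [0.5793, -0.0775, 0.2268]
orientation: [-0.256, -3.131, 0.006]
contact_force: [-0.1, -0.5, -0.1]
grip_width: 0.0851
gripper_force: 0.0
```

```bash
python3 - <<'E'
from h import *
import pickle
c,f=grab("wrist","wk");pickle.dump(c,open("wk.pkl","wb"))
o=r.get_obs();print(o["tcp_pos"],o["clock"],o["contact_force"])
a=cv2.imread("pics/wp.png");b=cv2.imread("pics/wk.png")
im=np.hstack([a,b]);im=cv2.resize(im,(800,300));cv2.imwrite("pics/pk.png",im)
K=cam("wrist");print("key px",proj(K,[.579,-.071,.064]))
P=pickle.load(open("wp.pkl","rb"));print("pulley px",proj(P,[.503,.271,.046]))
E
```

```text
[ 0.57923438 -0.0763857   0.22670876] 2.2833 [-0.26577068 -2.19664917 -0.29772409]
key px [285.22186825 192.23206313]
pulley px [285.83572047 174.85179428]
```

View pics/pk.png

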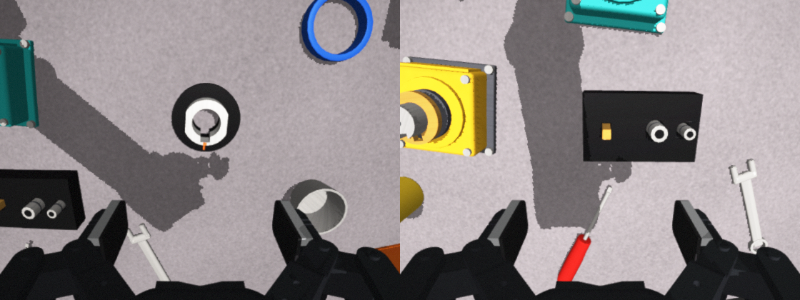

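Left view (pulley): rim at about (289,163) full-size, with the orange mark just below it at (286,205), which is world +x. Right view: caddy with the key at (288,183), sockets to the right, and the yellow reducer at the left edge. Now the precise measurements.

```bash
python3 - <<'E'
from h import *
import pickle
def big(m,roi):
    x0,y0,x1,y1=roi;z=np.zeros_like(m);z[y0:y1,x0:x1]=m[y0:y1,x0:x1]
    cs,_=cv2.findContours(z,cv2.RETR_EXTERNAL,cv2.CHAIN_APPROX_NONE);return max(cs,key=cv2.contourArea)
def rect(c,k,z):
    P=np.array([onz(c,q[0],z)[:2] for q in k.astype(float)])*1000
    b=cv2.minAreaRect(P.astype(np.float32));return np.round(b[0],1),np.round(b[1],1),round(b[2],1)
W=pickle.load(open("wk.pkl","rb"));f=cv2.imread("pics/wk.png");h=cv2.cvtColor(f,cv2.COLOR_BGR2HSV)
k=cv2.inRange(h,(10,90,60),(30,255,255));roi=(265,165,310,205)
K=big(k,roi);print("key all",cv2.boundingRect(K));print(h[170:200:2,288].tolist())
top=cv2.inRange(h,(10,90,200),(30,255,255));T=big(top,roi);print("top",cv2.boundingRect(T),rect(W,T,.064))
d=cv2.inRange(h,(0,0,0),(180,255,48));C=big(cv2.morphologyEx(d,cv2.MORPH_CLOSE,np.ones((5,5))),(250,125,425,230))
print("caddy",rect(W,C,.034),cv2.boundingRect(C))
P=pickle.load(open("wp.pkl","rb"));f=cv2.imread("pics/wp.png");h=cv2.cvtColor(f,cv2.COLOR_BGR2HSV)
w=cv2.inRange(h,(0,0,190),(180,60,255));B=big(w,(255,130,325,200));print("boss",rect(P,B,.046),rect(P,B,.0455))
d=cv2.inRange(h,(0,0,0),(180,255,45));D=big(d,(235,110,345,215));print("rim",rect(P,D,.02))
E_=cv2.fitEllipse(np.array([onz(P,q[0],.02)[:2]*1000 for q in D.astype(float)]).astype(np.float32));print(E_)
o=cv2.inRange(h,(5,150,100),(18,255,255));ys,xs=np.nonzero(o[180:220,260:320]);print("mark",xs.mean()+260,ys.mean()+180,len(xs),ys.min()+180,ys.max()+180,onz(P,(xs.mean()+260,ys.mean()+180),.02))
s=cv2.resize(f[120:220,230:350],None,fx=4,fy=4,interpolation=cv2.INTER_CUBIC);g=cv2.imread("pics/wk.png")[140:240,245:330];s2=cv2.resize(g,None,fx=3.7,fy=4)
cv2.imwrite("pics/z1.png",np.hstack([s,s2]))
E
```

```text
key all (282, 172, 15, 25)
[[135, 14, 37], [17, 154, 83], [18, 175, 149], [17, 172, 150], [18, 171, 152], [19, 172, 160], [24, 155, 251], [25, 145, 253], [25, 143, 253], [25, 145, 253], [25, 143, 253], [25, 147, 252], [23, 140, 249], [16, 103, 74], [150, 21, 36]]
top (283, 181, 12, 15) (array([575.9, -68.9]), array([ 9.2, 12.1]), 80.9)
caddy (array([581.8, -24.3]), array([149.1,  91.7]), 80.7) (256, 127, 167, 99)
boss (array([498.8, 274.1]), array([54.4, 56.8]), 79.5) (array([498.9, 274.1]), array([54.5, 56.8]), 79.5)
rim (array([500.7, 273.4]), array([93.9, 93.3]), 36.9)
((501.0650634765625, 273.7652587890625), (86.45010375976562, 88.8766098022461), 88.52605438232422)
mark 285.7142857142857 204.28571428571428 35 200 209 [0.53959935 0.26530421 0.02      ]
```

View pics/z1.png

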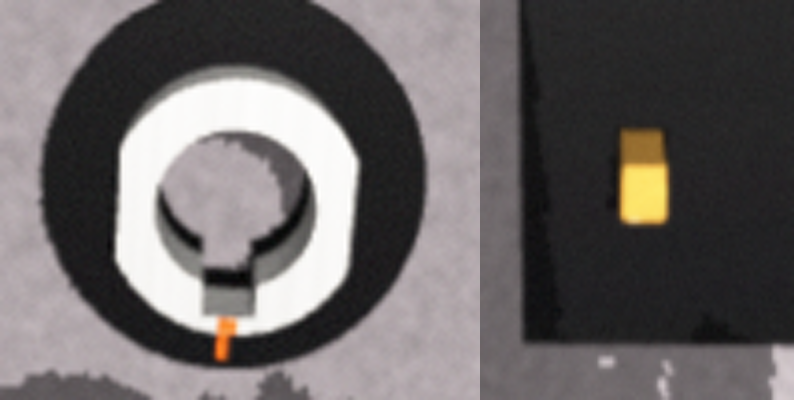

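The key top is centred at (0.576, -0.069) with yaw -9°, and the jaws are already aligned. The pulley axis is at about (0.500, 0.274) with yaw about -10.5°. Descending to the key with the jaws part closed.

Request:
step_arm(
  rows=[
    [-0.0057,0.0133,-0.2,0,0,0],
    [-0.0057,0.0133,-0.2,0,0,0],
    [-0.0057,0.0133,-0.2,0,0,0],
    [-0.0057,0.0133,-0.2,0,0,0],
    [-0.0057,0.0133,-0.2,0,0,0],
  ],
  jaw=0.6,
  squeeze=30,
)

```text
clock: 2.7
tcp_pos: [0.5746, -0.0606, 0.1061]
orientation: [-0.24, -3.128, -0.0]
contact_force: [-0.2, -0.1, 1.5]
grip_width: 0.034
gripper_force: 0.0
```

```bash
python3 - <<'E'
from h import *
c,f=grab("wrist","wk2");o=r.get_obs();print({k:o[k] for k in("clock","tcp_pos","orientation","grip_width","contact_force")},r.tips_ahead)
h=cv2.cvtColor(f,cv2.COLOR_RGB2HSV);m=cv2.inRange(h,(15,90,200),(30,255,255))
cs,_=cv2.findContours(m,cv2.RETR_EXTERNAL,cv2.CHAIN_APPROX_NONE)
for k in cs:
    if cv2.contourArea(k)>60:
        P=np.array([onz(c,q[0],.064)[:2]*1000 for q in k.astype(float)],np.float32);print(cv2.boundingRect(k),cv2.minAreaRect(P))
E
```

```text
{'clock': 2.75, 'tcp_pos': array([ 0.5765312 , -0.06136065,  0.1082042 ]), 'orientation': array([2.41610641e-01, 3.13227339e+00, 4.56552874e-04]), 'grip_width': 0.03395214664438011, 'contact_force': array([ 0.00766197, -0.13912403,  1.40677872])} 0.014
(255, 252, 17, 19) ((575.7311401367188, -68.3532485961914), (8.472657203674316, 10.541561126708984), 80.80609130859375)
(0, 117, 19, 8) ((483.5638122558594, -178.84571838378906), (9.969847679138184, 3.063971519470215), 85.19422149658203)
```

The commanded pose sits about 7 mm left of the key because I corrected from a lagging reading. I'll fix that, descend and grip.

Request:
step_arm(
  rows=[
    [-0.001,-0.0115,0,0,0,0],
    [-0.001,-0.0115,0,0,0,0],
    [-0.001,-0.0115,-0.03,0,0,0],
    [-0.001,-0.0115,-0.068,0,0,0],
    [-0.001,-0.0115,-0.068,0,0,0],
  ],
)

```text
clock: 3.17
tcp_pos: [0.5743, -0.0695, 0.0653]
orientation: [-0.244, -3.13, -0.0]
contact_force: [-0.7, 0.1, -0.5]
grip_width: 0.0339
gripper_force: 0.0
```

Request:
step_arm(
  rows=[
    [0,0,0,0,0,0],
    [0,0,0,0,0,0],
    [0,0,0,0,0,0],
  ],
)

```text
clock: 3.42
tcp_pos: [0.5766, -0.0698, 0.0683]
orientation: [0.244, 3.129, 0.0]
contact_force: [0.1, -0.5, 0.2]
grip_width: 0.0342
gripper_force: 0.0
```

Request:
step_arm(
  rows=[
    [0,0,0,0,0,0],
    [0,0,0,0,0,0],
    [0,0,0,0,0,0],
    [0,0,0,0,0,0],
    [0,0,0,0,0,0],
  ],
  jaw=1,
)

```text
clock: 3.83
tcp_pos: [0.5762, -0.0696, 0.0675]
orientation: [0.244, 3.13, 0.0]
contact_force: [-0.6, -0.0, 7.1]
grip_width: 0.0089
gripper_force: 31.5
```

Gripped. Lifting, then moving beside the shaft to look at the slot.

Request:
step_arm(
  rows=[
    [0,0,0.05,0,0,0],
    [0,0,0.11,0,0,0],
    [0,0,0.17,0,0,0],
    [0,0,0.23,0,0,0],
    [0,0,0.28,0,0,0],
  ],
)

```text
clock: 4.25
tcp_pos: [0.5755, -0.0697, 0.2371]
orientation: [0.244, 3.131, 0.0]
contact_force: [1.0, -0.9, -1.3]
grip_width: 0.0085
gripper_force: 30.7
```

Request:
step_arm(
  rows=[
    [-0.1,-0.19,0,0,0,0],
    [-0.1,-0.19,0,0,0,0],
    [-0.1,-0.19,0,0,0,0],
    [-0.1,-0.19,0,0,0,0],
    [-0.1,-0.19,0,0,0,0],
  ],
)

```text
clock: 4.67
tcp_pos: [0.5133, -0.187, 0.2348]
orientation: [-0.254, -3.131, 0.001]
contact_force: [0.9, 0.1, -0.6]
grip_width: 0.009
gripper_force: 30.7
```

Request:
step_arm(
  rows=[
    [0,0,0,0,0,0],
    [0,0,0,0,0,0],
    [0,0,0,0,0,0],
  ],
)

```text
clock: 4.92
tcp_pos: [0.5161, -0.1819, 0.2343]
orientation: [-0.239, -3.132, -0.001]
contact_force: [-1.4, -0.2, -1.0]
grip_width: 0.0085
gripper_force: 30.7
```

```bash
python3 - <<'E'
from h import *
import pickle
c,f=grab("wrist","ws");pickle.dump(c,open("ws.pkl","wb"));c2,f2=grab("top","ts")
o=r.get_obs();print({k:o[k] for k in("clock","tcp_pos","orientation","grip_width","contact_force")})
p=proj(c,[.5188,-.2759,.11]);print(p)
x,y=map(int,p);x0=max(x-60,0);y0=max(y-60,0)
a=cv2.resize(f[y0:y0+120,x0:x0+120],None,fx=3.3,fy=3.3,interpolation=cv2.INTER_CUBIC)[:400,:400]
im=np.hstack([a,cv2.resize(f,(400,a.shape[0]))]);print(x0,y0,im.shape)
cv2.imwrite("pics/z2.png",im[:,:,::-1])
E
```

```text
{'clock': 5.0167, 'tcp_pos': array([ 0.51591249, -0.18222723,  0.2343072 ]), 'orientation': array([-2.40204356e-01, -3.13210982e+00, -3.81707550e-04]), 'grip_width': 0.009044962772049107, 'contact_force': array([-0.88275535,  0.64962066, -0.55646569])}
[156.21681796 228.97133177]
96 168 (396, 796, 3)
```

View pics/z2.png

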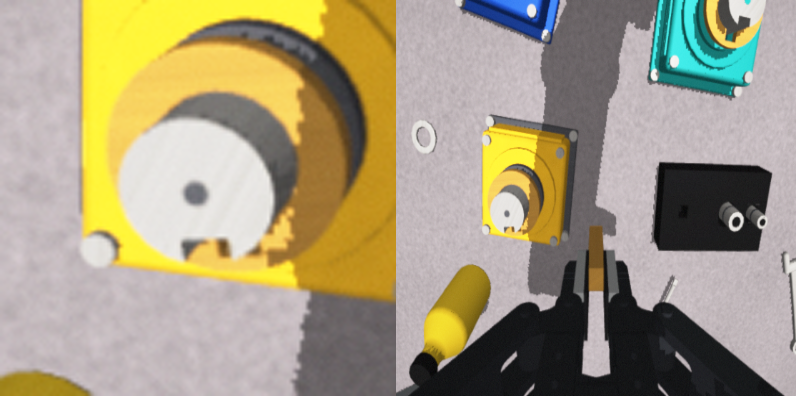

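The shaft top is a white disc with its centre dot at (155,227) full-size, and the slot notch opens downward (+x) with its floor corners near (151,241) and (166,241). The key hangs straight in the jaws. Measuring it from the white mask.

```bash
python3 - <<'E'
from h import *
import pickle
c=pickle.load(open("ws.pkl","rb"));f=cv2.imread("pics/ws.png");h=cv2.cvtColor(f,cv2.COLOR_BGR2HSV)
m=cv2.inRange(h,(0,0,200),(180,40,255));z=np.zeros_like(m);z[200:255,125:185]=m[200:255,125:185]
cs,_=cv2.findContours(z,cv2.RETR_EXTERNAL,cv2.CHAIN_APPROX_NONE);k=max(cs,key=cv2.contourArea)
P=np.array([onz(c,q[0],.11)[:2]*1000 for q in k.astype(float)])
from scipy.optimize import least_squares
g=lambda p:np.hypot(*(P-p[:2]).T)-17.7
s=least_squares(g,P.mean(0),loss="cauchy",f_scale=.5).x
print("centre",s)
d=P-s;rr=np.hypot(*d.T);a=np.degrees(np.arctan2(d[:,1],d[:,0]))
S=rr<15.5;print(np.c_[rr,a,d][S].round(1).tolist())
u=[onz(c,(96+x/3.3,168+y/3.3),.11)[:2]*1000-s for x,y in((181,240),(231,238),(195,194))];print(np.round(u,1))
# gripped key: brown mask
b=cv2.inRange(h,(10,100,40),(28,255,255));z=np.zeros_like(b);z[300:360,255:300]=b[300:360,255:300]
z=np.zeros_like(b);z[220:320,255:300]=b[220:320,255:300]
for v in range(236,316,6):
    xs=np.nonzero(z[v])[0]
    if len(xs):print(v,xs.min(),xs.max(),h[v,(xs.min()+xs.max())//2].tolist())
T=cam("wrist")[2];o=r.get_obs();RT=R.from_rotvec(o["orientation"]).as_matrix();t=o["tcp_pos"]
print("xdir",np.degrees(np.arctan2(RT[1,0],RT[0,0])),"z",RT[:,2])
for dz in(-.0105+.014,.03,.0535):print(dz,[proj(c,t+RT@np.array([x,0,dz])).round(1) for x in(-.006,.006)])
E
```

```text
centre [ 516.4769009  -276.21935044]
[[15.0, -30.5, 12.9, -7.6], [14.1, -31.4, 12.1, -7.4], [13.3, -32.4, 11.3, -7.1], [12.2, -30.1, 10.6, -6.1], [11.1, -27.5, 9.9, -5.1], [10.9, -23.6, 10.0, -4.4], [10.7, -19.5, 10.1, -3.6], [10.6, -15.3, 10.2, -2.8], [10.5, -11.1, 10.3, -2.0], [10.5, -6.8, 10.4, -1.3], [10.6, -2.6, 10.6, -0.5], [10.7, 1.6, 10.7, 0.3], [10.8, 5.6, 10.8, 1.1], [11.1, 9.6, 10.9, 1.8], [11.3, 13.3, 11.0, 2.6], [11.6, 16.9, 11.1, 3.4], [12.0, 20.3, 11.2, 4.2], [13.0, 21.2, 12.2, 4.7], [14.1, 21.9, 13.1, 5.3], [14.8, 20.0, 13.9, 5.1], [15.5, 18.2, 14.7, 4.8]]
[[11.1 -6.4]
 [12.4  5.5]
 [ 0.5 -0.1]]
242 271 288 [17, 167, 113]
248 270 288 [18, 171, 112]
254 270 289 [17, 173, 109]
260 270 289 [18, 168, 111]
266 270 290 [18, 175, 111]
272 270 290 [18, 175, 109]
278 270 290 [18, 169, 113]
284 269 291 [18, 178, 132]
290 269 291 [18, 175, 159]
296 269 291 [18, 174, 160]
302 269 291 [18, 173, 158]
308 269 290 [16, 109, 159]
xdir 171.22903939916156 z [-2.66150096e-04  2.64149577e-04 -9.99999930e-01]
0.0034999999999999996 [array([275.8, 308.9]), array([275.7, 284.4])]
0.03 [array([276.4, 278.3]), array([276.3, 256.5])]
0.0535 [array([276.8, 257.4]), array([276.7, 237.6])]
```

The slot yaw is about -6.5° and the shaft centre about (0.5167, -0.277). The gripped key suggests a camera bias of about 1.4 mm in y. Moving to a hover above the slot.

Request:
step_arm(
  rows=[
    [0.032,-0.162,0,0,0,0.013],
    [0.032,-0.162,0,0,0,0.013],
    [0.032,-0.162,0,0,0,0.013],
    [0.032,-0.162,-0.05,0,0,0.013],
    [0.032,-0.162,-0.1,0,0,0.013],
  ],
)

```text
clock: 5.43
tcp_pos: [0.5362, -0.2827, 0.1753]
orientation: [0.182, 3.132, -0.003]
contact_force: [-0.4, 0.6, -1.3]
grip_width: 0.0087
gripper_force: 30.7
```

Request:
step_arm(
  rows=[
    [0,0,0,0,0,0],
    [0,0,0,0,0,0],
    [0,0,0,0,0,0],
    [0,0,0,0,0,0],
  ],
)

```text
clock: 5.77
tcp_pos: [0.5358, -0.2808, 0.1764]
orientation: [0.178, 3.134, -0.001]
contact_force: [-0.1, 0.5, 0.2]
grip_width: 0.0089
gripper_force: 30.7
```

```bash
python3 - <<'E'
from h import *
import pickle
c,f=grab("wrist","wh");pickle.dump(c,open("wh.pkl","wb"))
o=r.get_obs();print({k:o[k] for k in("clock","tcp_pos","orientation","grip_width","contact_force")})
print(proj(c,[.5167,-.277,.11]),proj(c,[.535,-.279,.11]))
a=cv2.resize(f[170:320,200:360],None,fx=5,fy=4,interpolation=cv2.INTER_CUBIC);cv2.imwrite("pics/z3.png",a[:,:,::-1])
E
```

```text
{'clock': 5.8167, 'tcp_pos': array([ 0.53576426, -0.28085518,  0.17644074]), 'orientation': array([ 1.78539385e-01,  3.13349810e+00, -1.25362473e-03]), 'grip_width': 0.00897201639152966, 'contact_force': array([ 0.26293804,  0.05934468, -0.2971398 ])}
[280.41746292 206.61818243] [280.51856268 236.55642698]
```

View pics/z3.png

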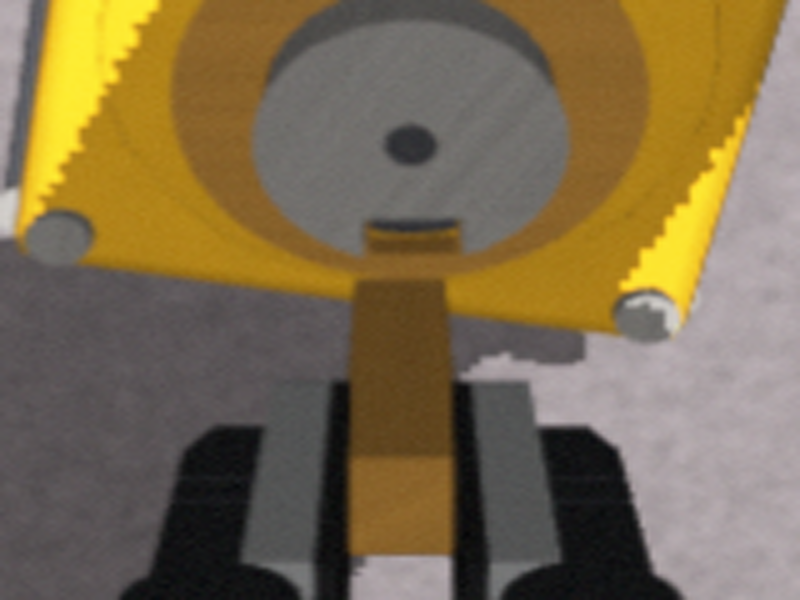

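The notch spans crop x 365–462, so its centre is full (282.6, 225.5). The key's lower near edge spans 357–446, centre (280.3, 240). The yaw matches, but the key is slightly left of the slot. Computing the offset.

```bash
python3 - <<'E'
from h import *
import pickle
c=pickle.load(open("wh.pkl","rb"));a=np.radians(-6.5);u=np.array([np.cos(a),np.sin(a)]);v=np.array([-u[1],u[0]])
C=onz(c,(282.2,206.2),.11)[:2];print("C",C)
for z in(.1209,.1229,.1249):
    K=onz(c,(280.3,240),z)[:2]-C;print(z,"key near edge r,t",K@u*1e3,K@v*1e3)
F=onz(c,(282.6,225.5),.11)[:2]-C;print("floor",F@u*1e3,F@v*1e3)
for x in (365,462):
    q=onz(c,(200+x/5,226),.11)[:2]-C;print(q@u*1e3,q@v*1e3)
# jaws centre line in image at key bottom depth
t=np.array(r.get_obs()["tcp_pos"]);print(t-np.r_[C,0])
E
```

```text
C [ 0.51656507 -0.27596695]
0.1209 key near edge r,t 16.121657915925347 -1.0569271663261945
0.1229 key near edge r,t 15.254375910653835 -1.0579095178055822
0.1249 key near edge r,t 14.387093905382205 -1.0588918692849272
floor 11.73379690837217 0.2661638416576049
12.051380092508811 -5.284548156008615
12.036844597424604 5.934759443516411
[ 0.01919919 -0.00488823  0.17644074]
```

Request:
step_arm(
  rows=[
    [-0.0029,0.0025,0,0,0,0.005],
    [-0.0029,0.0025,0,0,0,0.005],
    [-0.0029,0.0025,-0.01,0,0,0.005],
    [-0.0029,0.0025,-0.017,0,0,0.005],
    [-0.0029,0.0025,-0.017,0,0,0.005],
  ],
)

```text
clock: 6.23
tcp_pos: [0.5323, -0.2788, 0.1632]
orientation: [-0.155, -3.136, -0.001]
contact_force: [1.0, -0.2, -1.0]
grip_width: 0.009
gripper_force: 30.7
```

Request:
step_arm(
  rows=[
    [0,0,-0.001,0,0,0],
    [0,0,-0.002,0,0,0],
    [0,0,-0.004,0,0,0],
    [0,0,-0.006,0,0,0],
    [0,0,-0.008,0,0,0],
  ],
)

```text
clock: 6.65
tcp_pos: [0.5328, -0.2792, 0.1594]
orientation: [0.155, 3.138, -0.0]
contact_force: [-0.8, -0.1, -0.1]
grip_width: 0.0088
gripper_force: 30.7
```

```bash
python3 - <<'E'
from h import *
o=r.get_obs();print({k:np.round(o[k],4) for k in("clock","tcp_pos","orientation","contact_force","moment")})
E
```

```text
{'clock': np.float64(6.65), 'tcp_pos': array([ 0.5328, -0.2792,  0.1594]), 'orientation': array([ 1.5510e-01,  3.1377e+00, -1.0000e-04]), 'contact_force': array([-0.8427, -0.1401, -0.1479]), 'moment': array([-0.0173,  0.0029, -0.0188])}
```

No contact 4 mm below the top, so the key is in the slot. Continuing down gently.

Request:
step_arm(
  rows=[
    [0,0,-0.004,0,0,0],
    [0,0,-0.008,0,0,0],
    [0,0,-0.012,0,0,0],
    [0,0,-0.016,0,0,0],
    [0,0,-0.02,0,0,0],
  ],
)

```text
clock: 7.07
tcp_pos: [0.5328, -0.2791, 0.1472]
orientation: [-0.155, -3.138, -0.0]
contact_force: [1.0, -0.6, 0.5]
grip_width: 0.0092
gripper_force: 30.7
```

Request:
step_arm(
  rows=[
    [0,0,-0.003,0,0,0],
    [0,0,-0.006,0,0,0],
    [0,0,-0.009,0,0,0],
    [0,0,-0.012,0,0,0],
    [0,0,-0.012,0,0,0],
  ],
)

```text
clock: 7.48
tcp_pos: [0.5328, -0.2791, 0.14]
orientation: [-0.155, -3.138, -0.0]
contact_force: [0.5, -0.2, -0.7]
grip_width: 0.0088
gripper_force: 30.7
```

Request:
step_arm(
  rows=[
    [0,0,-0.003,0,0,0],
    [0,0,-0.006,0,0,0],
    [0,0,-0.009,0,0,0],
    [0,0,-0.012,0,0,0],
    [0,0,-0.012,0,0,0],
  ],
)

```text
clock: 7.9
tcp_pos: [0.5328, -0.2791, 0.1328]
orientation: [-0.155, -3.138, 0.0]
contact_force: [0.2, -0.5, -1.1]
grip_width: 0.0086
gripper_force: 30.7
```

Request:
step_arm(
  rows=[
    [0,0,-0.003,0,0,0],
    [0,0,-0.006,0,0,0],
    [0,0,-0.008,0,0,0],
    [0,0,-0.008,0,0,0],
  ],
)

```text
clock: 8.23
tcp_pos: [0.5329, -0.2791, 0.1281]
orientation: [0.155, 3.138, -0.0]
contact_force: [1.4, -0.7, -1.6]
grip_width: 0.0088
gripper_force: 30.7
```

```bash
python3 - <<'E'
from h import *
o=r.get_obs();print({k:np.round(o[k],4) for k in("clock","tcp_pos","orientation","contact_force","moment")})
c,f=grab("wrist","wi");cv2.imwrite("pics/z4.png",cv2.resize(f[150:330,200:360],None,fx=3.3,fy=3.3)[:,:,::-1])
E
```

```text
{'clock': np.float64(8.2333), 'tcp_pos': array([ 0.5329, -0.2791,  0.1281]), 'orientation': array([ 0.1548,  3.1377, -0.    ]), 'contact_force': array([ 1.428 , -0.6709, -1.5818]), 'moment': array([-0.0463, -0.2597,  0.0126])}
```

The key has passed the collar window (bottom at about -35 mm) with only 1–2 N. Releasing, then looking.

Request:
step_arm(
  rows=[
    [0,0,0,0,0,0],
    [0,0,0,0,0,0],
    [0,0,0,0,0,0],
    [0,0,0,0,0,0],
  ],
  jaw=0.7,
)

```text
clock: 8.62
tcp_pos: [0.5327, -0.2792, 0.1283]
orientation: [-0.155, -3.138, -0.0]
contact_force: [0.4, -0.4, -0.2]
grip_width: 0.0255
gripper_force: 0.0
```

Request:
step_arm(
  rows=[
    [0,0,0.01,0,0,0],
    [0,0,0.05,0,0,0],
    [0,0,0.08,0,0,0],
    [0,0,0.08,0,0,0],
    [0,0,0.08,0,0,0],
  ],
)

```text
clock: 9.03
tcp_pos: [0.5335, -0.2795, 0.1777]
orientation: [0.155, 3.135, -0.001]
contact_force: [0.1, -0.5, -0.2]
grip_width: 0.0258
gripper_force: 0.0
```

```bash
python3 - <<'E'
from h import *
import pickle
o=r.get_obs();print({k:np.round(o[k],4) for k in("clock","tcp_pos","grip_width","contact_force")})
c,f=grab("wrist","wj");pickle.dump(c,open("wj.pkl","wb"));cv2.imwrite("pics/z4.png",cv2.resize(f[150:300,200:360],None,fx=5,fy=4)[:,:,::-1])
E
```

```text
{'clock': np.float64(9.0333), 'tcp_pos': array([ 0.5335, -0.2795,  0.1777]), 'grip_width': np.float64(0.0258), 'contact_force': array([ 0.0809, -0.4999, -0.1607])}
```

View pics/z4.png

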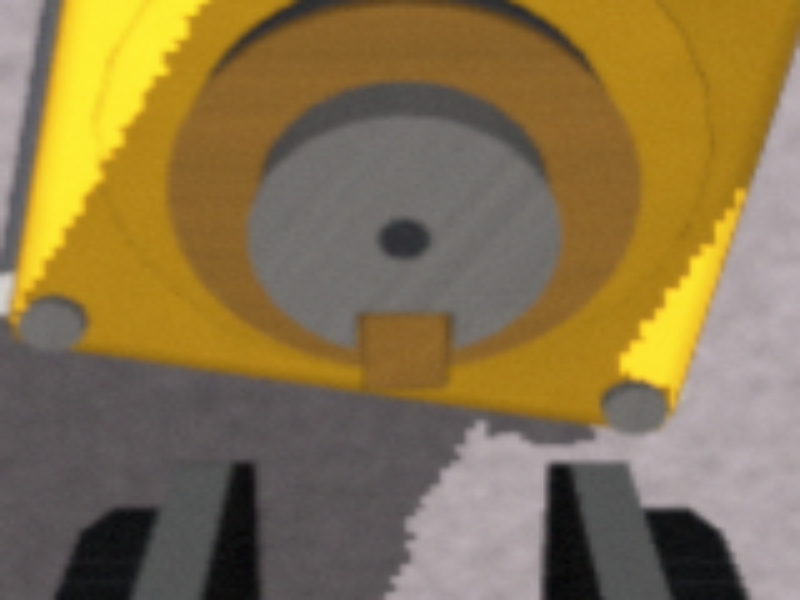

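The key stands in the slot, in line with the shaft dot, at crop (406,352). The picture doesn't settle how far down it is, so I'll measure its top size.

```bash
python3 - <<'E'
from h import *
import pickle
c=pickle.load(open("wj.pkl","rb"));a=np.radians(-5.7);u=np.array([np.cos(a),np.sin(a)]);v=np.array([-u[1],u[0]])
q=lambda x,y:(200+x/5,150+y/4)
C=onz(c,q(404,239),.11)[:2];print(C)
for z in(.11,.116,.122):
    P=[onz(c,q(x,y),z)[:2]-C for x,y in((360,315),(452,315),(364,388),(449,388))]
    print(z,[np.round((p@u*1e3,p@v*1e3),1) for p in P])
f=cv2.imread("pics/wj.png").astype(int)
for y in(232,238,244):print(y,[tuple(p) for p in f[y,266:296]][::1][:9],[tuple(p) for p in f[y,285:296]])
print(f[222:252,281].tolist())
E
```

```text
[ 0.51662337 -0.2760213 ]
0.11 [array([11.7, -5.1]), array([11.7,  5.6]), array([23.4, -4.7]), array([23.4,  5.4])]
0.116 [array([ 9.3, -5. ]), array([9.3, 5.4]), array([20.6, -4.6]), array([20.6,  5.2])]
0.122 [array([ 7. , -4.8]), array([6.9, 5.3]), array([17.9, -4.4]), array([17.9,  5.1])]
232 [(np.int64(112), np.int64(115), np.int64(118)), (np.int64(112), np.int64(114), np.int64(118)), (np.int64(114), np.int64(117), np.int64(118)), (np.int64(112), np.int64(113), np.int64(115)), (np.int64(100), np.int64(103), np.int64(107)), (np.int64(68), np.int64(98), np.int64(121)), (np.int64(42), np.int64(86), np.int64(119)), (np.int64(38), np.int64(92), np.int64(129)), (np.int64(44), np.int64(101), np.int64(139))] [(np.int64(43), np.int64(100), np.int64(140)), (np.int64(43), np.int64(99), np.int64(138)), (np.int64(43), np.int64(101), np.int64(140)), (np.int64(46), np.int64(97), np.int64(135)), (np.int64(39), np.int64(79), np.int64(110)), (np.int64(68), np.int64(89), np.int64(104)), (np.int64(97), np.int64(105), np.int64(112)), (np.int64(106), np.int64(110), np.int64(113)), (np.int64(106), np.
[... 1727 characters left out ...]
(np.int64(27), np.int64(129), np.int64(174)), (np.int64(25), np.int64(129), np.int64(174)), (np.int64(25), np.int64(128), np.int64(173)), (np.int64(23), np.int64(126), np.int64(170)), (np.int64(26), np.int64(129), np.int64(172))]
[[111, 115, 115], [112, 114, 116], [111, 113, 116], [108, 114, 114], [105, 109, 113], [95, 105, 112], [65, 92, 116], [44, 95, 132], [43, 100, 137], [42, 99, 140], [42, 100, 139], [45, 99, 139], [43, 100, 139], [43, 99, 139], [45, 102, 140], [44, 103, 143], [43, 104, 143], [44, 103, 145], [41, 99, 141], [45, 104, 141], [43, 100, 140], [41, 98, 138], [40, 97, 136], [42, 97, 135], [39, 96, 133], [34, 105, 142], [27, 108, 149], [53, 96, 124], [77, 86, 97], [85, 87, 91]]
```

At the shaft-top height the key spans r = 11.7–23.4 mm. Any higher and it would lie inside the shaft, so it is flush, and the slot yaw is about -5.3°. Now the pulley.

Request:
step_arm(
  rows=[
    [0,0,0.05,0,0,0],
    [0,0,0.1,0,0,0],
    [0,0,0.1,0,0,0],
  ],
  jaw=0,
)

```text
clock: 9.33
tcp_pos: [0.5348, -0.2806, 0.2408]
orientation: [0.155, 3.131, -0.003]
contact_force: [-0.1, -1.2, -1.0]
grip_width: 0.0611
gripper_force: 0.0
```

Request:
step_arm(
  rows=[
    [-0.0187,0.3075,0,0,0,0],
    [-0.0187,0.3075,0,0,0,0],
    [-0.0187,0.3075,0,0,0,0],
    [-0.0187,0.3075,0,0,0,0],
    [-0.0187,0.3075,0,0,0,0],
  ],
)

```text
clock: 9.75
tcp_pos: [0.5207, -0.0884, 0.2351]
orientation: [-0.145, -3.136, -0.004]
contact_force: [0.5, 0.9, 0.2]
grip_width: 0.0854
gripper_force: 0.0
```

Request:
step_arm(
  rows=[
    [-0.0187,0.3075,0,0,0,0],
    [-0.0187,0.3075,0,0,0,0],
    [-0.0187,0.3075,0,0,0,0],
    [-0.0187,0.3075,0,0,0,0],
    [-0.0187,0.3075,0,0,0,0],
  ],
)

```text
clock: 10.17
tcp_pos: [0.5089, 0.0962, 0.2354]
orientation: [-0.144, -3.136, -0.003]
contact_force: [0.7, 0.3, -0.4]
grip_width: 0.0854
gripper_force: 0.0
```

Request:
step_arm(
  rows=[
    [-0.0187,0.3075,0,0,0,-0.027],
    [-0.0187,0.3075,0,0,0,-0.027],
    [-0.0187,0.3075,0,0,0,-0.027],
    [-0.0187,0.3075,0,0,0,-0.027],
    [-0.0187,0.3075,0,0,0,-0.027],
  ],
)

```text
clock: 10.58
tcp_pos: [0.4969, 0.281, 0.2352]
orientation: [-0.277, -3.127, -0.003]
contact_force: [0.0, 0.3, -0.4]
grip_width: 0.0853
gripper_force: 0.0
```

Request:
step_arm(
  rows=[
    [0,0,-0.12,0,0,0],
    [0,0,-0.12,0,0,0],
    [0,0,-0.12,0,0,0],
    [0,0,-0.12,0,0,0],
    [0,0,-0.12,0,0,0],
  ],
)

```text
clock: 11.0
tcp_pos: [0.4998, 0.2742, 0.1653]
orientation: [0.289, 3.128, 0.001]
contact_force: [-0.5, -0.0, 0.9]
grip_width: 0.0856
gripper_force: 0.0
```

```bash
python3 - <<'E'
from h import *
import pickle
c,f=grab("wrist","wq");pickle.dump(c,open("wq.pkl","wb"));o=r.get_obs();print({k:np.round(o[k],4) for k in("clock","tcp_pos","orientation","grip_width","contact_force")})
RT=R.from_rotvec(o["orientation"]).as_matrix();print("yaw",np.degrees(np.arctan2(RT[1,1],RT[0,1]))-90)
h=cv2.cvtColor(f,cv2.COLOR_RGB2HSV)
p=proj(c,[.5,.274,.046]);print(p);x,y=map(int,p)
w=cv2.inRange(h,(0,0,190),(180,50,255));z=np.zeros_like(w);z[y-70:y+70,x-75:x+75]=w[y-70:y+70,x-75:x+75]
cs,_=cv2.findContours(z,cv2.RETR_EXTERNAL,cv2.CHAIN_APPROX_NONE);k=max(cs,key=cv2.contourArea)
P=np.array([onz(c,q[0],.046)[:2]*1000 for q in k.astype(float)],np.float32);print(cv2.minAreaRect(P),cv2.boundingRect(k))
cv2.imwrite("pics/z5.png",np.hstack([f,cv2.cvtColor(z,cv2.COLOR_GRAY2RGB)])[:,:,::-1])
E
```

```text
{'clock': np.float64(11.05), 'tcp_pos': array([0.5004, 0.2745, 0.166 ]), 'orientation': array([2.8920e-01, 3.1262e+00, 2.5000e-03]), 'grip_width': np.float64(0.0853), 'contact_force': array([ 0.2578,  0.4925, -0.0198])}
yaw -10.571188593743813
[277.72971021 210.07506602]
((497.711181640625, 274.635986328125), (53.74716567993164, 54.40679931640625), 76.74358367919922) (241, 170, 76, 73)
```

```bash
python3 - <<'E'
from h import *
import pickle
from scipy.optimize import least_squares
c=pickle.load(open("wq.pkl","rb"));f=cv2.imread("pics/wq.png");h=cv2.cvtColor(f,cv2.COLOR_BGR2HSV)
w=cv2.inRange(h,(0,0,190),(180,50,255));z=np.zeros_like(w);z[140:280,200:355]=w[140:280,200:355]
cs,hi=cv2.findContours(z,cv2.RETR_CCOMP,cv2.CHAIN_APPROX_NONE)
cs=sorted(cs,key=cv2.contourArea)[::-1][:3]
def W(k,zz):return np.array([onz(c,q[0],zz)[:2]*1000 for q in k.astype(float)])
O=W(cs[0],.046);print([ (len(k),cv2.boundingRect(k)) for k in cs])
C0=O.mean(0)
a=np.radians(-10.5)
for it in range(3):
    u=np.array([np.cos(a),np.sin(a)]);v=np.array([-u[1],u[0]])
    D=O-C0;t=D@v;x=D@u;sl=[]
    for s in(1,-1):
        m=(s*t>24.5)&(abs(x)<8);p=np.polyfit(x[m],t[m],1);sl.append((p[0],p[1]))
    a+=np.mean([q[0] for q in sl])
print("flats",sl,np.degrees(a),"centre t",np.mean([q[1] for q in sl]),C0)
m=(abs(t)<22);g=lambda p:np.hypot(O[m][:,0]-p[0],O[m][:,1]-p[1])-p[2]
print("boss arc",least_squares(g,[*C0,28],loss="soft_l1").x)
for k in cs[1:]:
    I=W(k,.046);g=lambda p:np.hypot(I[:,0]-p[0],I[:,1]-p[1])-19.3
    s=least_squares(g,C0,loss="cauchy",f_scale=.5);print("bore",s.x,np.median(abs(s.fun)))
o=cv2.inRange(h,(4,120,90),(20,255,255));o[:180]=0;o[330:]=0;o[:,:230]=0;o[:,340:]=0;ys,xs=np.nonzero(o);print("mark",len(xs),xs.mean(),ys.min(),ys.max())
i=ys<np.median(ys)
print([onz(c,(xs[j].mean(),ys[j].mean()),zz)[:2]*1e3 for j,zz in((i,.046),(~i,.02))])
E
```

```text
[(346, (241, 170, 76, 73)), (1, (342, 184, 1, 1)), (1, (351, 229, 1, 1))]
flats [(np.float64(-0.010660381421764963), np.float64(26.50806834630128)), (np.float64(0.0008446244117825051), np.float64(-26.73525277084399))] -12.796592418270652 centre t -0.11359221227135485 [497.93894945 274.58967526]
boss arc [500.38014507 273.90578391  20.66137108]
bore [492.63293925 303.38901122] 7.02897533955138e-07
bore [515.35752258 307.50037273] 7.004464706028557e-07
mark 38 276.0 245 252
[array([527.80934186, 267.59762545]), array([542.27078699, 264.34373647])]
```

```bash
python3 - <<'E'
from h import *
import pickle
from scipy.optimize import least_squares
c=pickle.load(open("wq.pkl","rb"));f=cv2.imread("pics/wq.png");h=cv2.cvtColor(f,cv2.COLOR_BGR2HSV)
w=cv2.inRange(h,(0,0,190),(180,50,255));z=np.zeros_like(w);z[140:280,200:335]=w[140:280,200:335]
k=max(cv2.findContours(z,cv2.RETR_CCOMP,cv2.CHAIN_APPROX_NONE)[0],key=cv2.contourArea)
O=np.array([onz(c,q[0],.046)[:2]*1000 for q in k.astype(float)])
a=np.radians(-12.8);u=np.array([np.cos(a),np.sin(a)]);v=np.array([-u[1],u[0]])
D=O-[500,274.3];x,t=D@u,D@v;rr=np.hypot(x,t);an=np.degrees(np.arctan2(t,x)).round()
for s in range(-180,180,12):
    m=(an>=s)&(an<s+12)
    if m.any():print(s,np.round(sorted(rr[m])[:1]+sorted(rr[m])[-1:],1))
m=(rr<22)&(abs(an)>35);g=lambda p:np.hypot(x[m]-p[0],t[m]-p[1])-p[2]
print("bore",least_squares(g,[0,0,19],loss="cauchy",f_scale=.5).x)
m=(rr>25)&(abs(t)<22);print("outer",least_squares(g,[0,0,29],loss="cauchy",f_scale=.5).x)
E
```

```text
-180 [17.9 29.5]
-168 [17.6 29.5]
-156 [17.7 29.6]
-144 [17.7 29.6]
-132 [17.8 29.7]
-120 [18.6 29.8]
-108 [19.1 28.3]
-96 [19.  27.1]
-84 [19.3 28. ]
-72 [19.6 30.4]
-60 [19.5 30.5]
-48 [19.9 26.4]
-36 [19.7 24.6]
-24 [19.8 22.6]
12 [19.6 26.3]
24 [19.6 27.8]
36 [19.3 30.3]
48 [19.2 30.2]
60 [19.1 30.1]
72 [18.9 27.6]
84 [18.7 26.7]
96 [18.5 27.4]
108 [18.4 29.3]
120 [18.2 29.6]
132 [18.1 29.3]
144 [18.2 29.4]
156 [18.1 29.3]
168 [18.  29.3]
bore [ 1.06225205 -0.17792554 19.11205647]
outer [-1.49666936e+00  2.21128119e-02  2.77940222e+01]
```

Pulley axis at (0.501, 0.274), yaw -12.8°. Aligning, descending to the boss flats and gripping.

Request:
step_arm(
  rows=[
    [0.001,-0.0025,0,0,0,-0.012],
    [0.001,-0.0025,-0.06,0,0,-0.012],
    [0.001,-0.0025,-0.12,0,0,-0.012],
    [0.001,-0.0025,-0.17,0,0,-0.012],
    [0.001,-0.0025,-0.2,0,0,-0.012],
  ],
)

```text
clock: 11.47
tcp_pos: [0.4999, 0.2727, 0.0435]
orientation: [0.348, 3.122, 0.0]
contact_force: [-0.0, 0.2, 0.4]
grip_width: 0.0855
gripper_force: 0.0
```

Request:
step_arm(
  rows=[
    [0,0,-0.005,0,0,0],
    [0,0,-0.01,0,0,0],
    [0,0,-0.01,0,0,0],
    [0,0,-0.01,0,0,0],
  ],
)

```text
clock: 11.8
tcp_pos: [0.5012, 0.2736, 0.0403]
orientation: [0.347, 3.12, 0.004]
contact_force: [-0.1, 0.6, -0.2]
grip_width: 0.0854
gripper_force: 0.0
```

Request:
step_arm(
  rows=[
    [0,0,0,0,0,0],
    [0,0,0,0,0,0],
    [0,0,0,0,0,0],
    [0,0,0,0,0,0],
    [0,0,0,0,0,0],
  ],
  jaw=1,
  squeeze=50,
)

```text
clock: 12.22
tcp_pos: [0.5003, 0.2731, 0.0395]
orientation: [0.347, 3.121, 0.002]
contact_force: [-1.4, -1.7, 6.6]
grip_width: 0.053
gripper_force: 53.1
```

```bash
python3 - <<'E'
from h import *
o=r.get_obs();print({k:np.round(o[k],4) for k in("clock","tcp_pos","orientation","grip_width","contact_force","gripper_force")})
E
```

```text
{'clock': np.float64(12.2167), 'tcp_pos': array([0.5003, 0.2731, 0.0395]), 'orientation': array([3.4710e-01, 3.1214e+00, 1.6000e-03]), 'grip_width': np.float64(0.053), 'contact_force': array([-1.3806, -1.721 ,  6.6404]), 'gripper_force': np.float64(53.0533)}
```

Request:
step_arm(
  rows=[
    [0,0,0.04,0,0,0],
    [0,0,0.1,0,0,0],
    [0,0,0.16,0,0,0],
    [0,0,0.22,0,0,0],
    [0,0,0.26,0,0,0],
  ],
)

```text
clock: 12.63
tcp_pos: [0.5, 0.2728, 0.1972]
orientation: [0.347, 3.121, 0.002]
contact_force: [0.6, 0.4, -5.5]
grip_width: 0.0527
gripper_force: 57.6
```

Request:
step_arm(
  rows=[
    [0.009,-0.306,0,0,0,0],
    [0.009,-0.306,0,0,0,0],
    [0.009,-0.306,0,0,0,0],
    [0.009,-0.306,0,0,0,0],
    [0.009,-0.306,0,0,0,0],
  ],
)

```text
clock: 13.05
tcp_pos: [0.5037, 0.0819, 0.1938]
orientation: [-0.357, -3.119, 0.006]
contact_force: [0.8, -0.2, -5.8]
grip_width: 0.0528
gripper_force: 57.5
```

Request:
step_arm(
  rows=[
    [0.009,-0.306,0,0,0,0],
    [0.009,-0.306,0,0,0,0],
    [0.009,-0.306,0,0,0,0],
    [0.009,-0.306,0,0,0,0],
    [0.009,-0.306,0,0,0,0],
  ],
)

```text
clock: 13.47
tcp_pos: [0.5087, -0.1013, 0.1941]
orientation: [-0.358, -3.12, 0.005]
contact_force: [0.0, -1.4, -5.5]
grip_width: 0.0526
gripper_force: 57.5
```

Request:
step_arm(
  rows=[
    [0.008,-0.306,0,0,0,0.02],
    [0.008,-0.306,0,0,0,0.041],
    [0.008,-0.306,0,0,0,0.041],
    [0.008,-0.306,0,0,0,0.041],
    [0.008,-0.306,0,0,0,0.041],
  ],
)

```text
clock: 13.88
tcp_pos: [0.513, -0.2849, 0.1942]
orientation: [-0.155, -3.137, 0.006]
contact_force: [0.8, -1.1, -4.9]
grip_width: 0.0528
gripper_force: 57.5
```

Request:
step_arm(
  rows=[
    [0,0,-0.02,0,0,0],
    [0,0,-0.04,0,0,0],
    [0,0,-0.04,0,0,0],
    [0,0,-0.04,0,0,0],
  ],
)

```text
clock: 14.22
tcp_pos: [0.5145, -0.2756, 0.1686]
orientation: [-0.141, -3.135, -0.004]
contact_force: [0.7, 0.4, -6.2]
grip_width: 0.0529
gripper_force: 57.4
```

```bash
python3 - <<'E'
from h import *
import pickle
c,f=grab("wrist","wb");pickle.dump(c,open("wb.pkl","wb"));o=r.get_obs();print({k:np.round(o[k],4) for k in("clock","tcp_pos","orientation","grip_width","contact_force","moment")})
RT=R.from_rotvec(o["orientation"]).as_matrix();print("yaw",np.degrees(np.arctan2(RT[1,1],RT[0,1]))-90)
cv2.imwrite("pics/z6.png",cv2.resize(f[170:380,170:390],None,fx=3.6,fy=2.8,interpolation=cv2.INTER_CUBIC)[:,:,::-1])
E
```

```text
{'clock': np.float64(14.2667), 'tcp_pos': array([ 0.5152, -0.276 ,  0.1696]), 'orientation': array([-1.4140e-01, -3.1366e+00, -2.2000e-03]), 'grip_width': np.float64(0.0526), 'contact_force': array([ 1.3878,  0.6549, -5.6458]), 'moment': array([ 0.0618, -0.0276,  0.0237])}
yaw -5.161192432233008
```

View pics/z6.png

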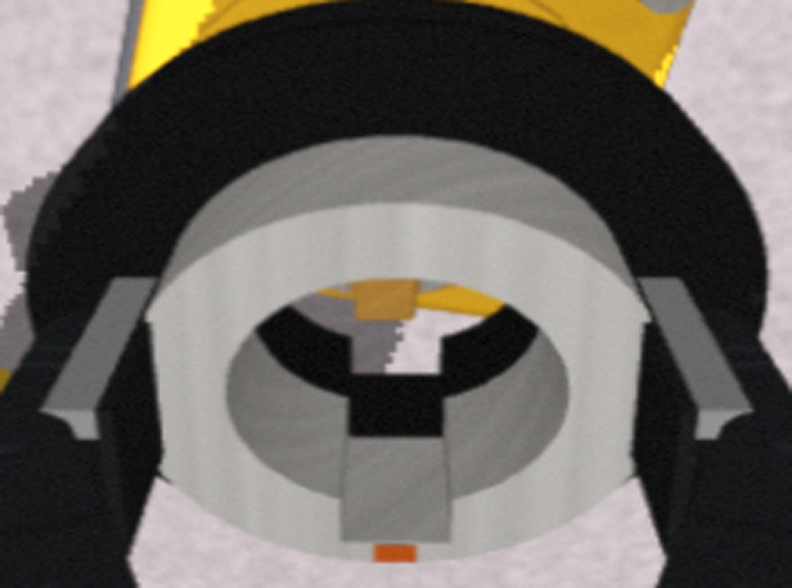

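The keyway's lower outer edge is at crop (395,375), 350–440 wide. Below it the key's outer top edge is at (386,320), 358–416 wide. Computing the offset between them.

```bash
python3 - <<'E'
from h import *
import pickle
c=pickle.load(open("wb.pkl","rb"));a=np.radians(-5.2);u=np.array([np.cos(a),np.sin(a)]);v=np.array([-u[1],u[0]])
q=lambda x,y:(170+x/3.6,170+y/2.8)
t=np.array([.5152,-.276])
S=lambda x,y,z:np.round(np.array([(onz(c,q(x,y),z)[:2]-t)@w*1e3 for w in(u,v)]),1)
print("key outer L,R",S(358,320,.11),S(415,320,.11))
for zu in(.1281,.1301,.1321):print(zu,"keyway outer L,R",S(349,375,zu),S(441,375,zu))
print("top boss keyway outer",S(342,541,.1761),S(450,541,.1761),"flats",S(152,320,.1761),S(648,320,.1761),"bore L,R",S(227,395,.1761),S(568,395,.1761),"bore far",S(397,280,.1761))
E
```

```text
key outer L,R [25.  -4.3] [25.   5.1]
0.1281 keyway outer L,R [26.7 -5.2] [26.7  8.7]
0.1301 keyway outer L,R [25.4 -5.1] [25.4  8.6]
0.1321 keyway outer L,R [24.1 -5. ] [24.1  8.6]
top boss keyway outer [24.7 -4.5] [24.7  8.1] flats [-13.  -24.2] [-13.1  28.6] bore L,R [ -1.1 -16.7] [-1.1 20.6] bore far [-19.3   1.9]
```

Request:
step_arm(
  rows=[
    [0.0026,-0.0025,0,0,0,0],
    [0.0026,-0.0025,-0.01,0,0,0],
    [0.0026,-0.0025,-0.02,0,0,0],
    [0.0026,-0.0025,-0.026,0,0,0],
    [0.0026,-0.0025,-0.026,0,0,0],
  ],
)

```text
clock: 14.68
tcp_pos: [0.5162, -0.2789, 0.1535]
orientation: [-0.145, -3.136, -0.001]
contact_force: [0.2, 1.0, -6.8]
grip_width: 0.0531
gripper_force: 57.5
```

Request:
step_arm(
  rows=[
    [0,0,-0.002,0,0,0],
    [0,0,-0.004,0,0,0],
    [0,0,-0.006,0,0,0],
    [0,0,-0.008,0,0,0],
  ],
)

```text
clock: 15.02
tcp_pos: [0.517, -0.2796, 0.15]
orientation: [0.145, 3.138, -0.0]
contact_force: [-0.2, 0.7, -5.7]
grip_width: 0.0527
gripper_force: 57.5
```

```bash
cat > st.py <<'E'
from h import *
o=r.get_obs();print({k:np.round(o[k],4).tolist() for k in("clock","tcp_pos","orientation","grip_width","contact_force","moment")})
RT=R.from_rotvec(o["orientation"]).as_matrix();print("yaw",np.degrees(np.arctan2(RT[1,1],RT[0,1]))-90)
E
python3 st.py
```

```text
{'clock': 15.0167, 'tcp_pos': [0.517, -0.2796, 0.15], 'orientation': [0.1453, 3.1379, -0.0001], 'grip_width': 0.0527, 'contact_force': [-0.2297, 0.6512, -5.6603], 'moment': [0.0247, -0.0084, -0.0257]}
yaw -5.303076817554185
```

The arm had not settled at that picture, so y is now 2 mm too far. Correcting that, then feeling downward.

Request:
step_arm(
  rows=[
    [0,0.0033,0,0,0,0],
    [0,0.0033,0,0,0,0],
    [0,0.0033,0,0,0,0],
  ],
)

```text
clock: 15.27
tcp_pos: [0.517, -0.2773, 0.15]
orientation: [0.145, 3.138, 0.0]
contact_force: [0.1, -0.1, -5.1]
grip_width: 0.0528
gripper_force: 57.5
```

Request:
step_arm(
  rows=[
    [0,0,-0.001,0,0,0],
    [0,0,-0.002,0,0,0],
    [0,0,-0.003,0,0,0],
    [0,0,-0.004,0,0,0],
    [0,0,-0.004,0,0,0],
  ],
)

```text
clock: 15.68
tcp_pos: [0.5168, -0.2775, 0.1473]
orientation: [-0.145, -3.138, -0.0]
contact_force: [-1.1, -0.6, -5.3]
grip_width: 0.0524
gripper_force: 57.5
```

```bash
python3 st.py
```

```text
{'clock': 15.6833, 'tcp_pos': [0.5168, -0.2775, 0.1473], 'orientation': [-0.1453, -3.1379, -0.0001], 'grip_width': 0.0524, 'contact_force': [-1.1432, -0.632, -5.2763], 'moment': [0.0116, 0.0436, -0.0049]}
yaw -5.300995405801359
```

Request:
step_arm(
  rows=[
    [0,0,-0.002,0,0,0],
    [0,0,-0.004,0,0,0],
    [0,0,-0.006,0,0,0],
    [0,0,-0.006,0,0,0],
  ],
)

```text
clock: 16.02
tcp_pos: [0.5168, -0.2774, 0.1436]
orientation: [-0.145, -3.138, -0.0]
contact_force: [-0.5, -0.8, -6.0]
grip_width: 0.0528
gripper_force: 57.5
```

```bash
python3 st.py
```

```text
{'clock': 16.0167, 'tcp_pos': [0.5168, -0.2774, 0.1436], 'orientation': [-0.1451, -3.1379, -0.0002], 'grip_width': 0.0528, 'contact_force': [-0.5333, -0.7513, -5.9991], 'moment': [0.0101, 0.0036, 0.0034]}
yaw -5.296209019667685
```

The pulley is over the shaft with no contact. Lowering it to the collar.

Request:
step_arm(
  rows=[
    [0,0,-0.005,0,0,0],
    [0,0,-0.01,0,0,0],
    [0,0,-0.015,0,0,0],
    [0,0,-0.02,0,0,0],
    [0,0,-0.023,0,0,0],
  ],
)

```text
clock: 16.43
tcp_pos: [0.5168, -0.2774, 0.1295]
orientation: [-0.145, -3.138, -0.0]
contact_force: [-2.9, -0.1, -5.1]
grip_width: 0.0529
gripper_force: 57.6
```

Request:
step_arm(
  rows=[
    [0,0,-0.002,0,0,0],
    [0,0,-0.004,0,0,0],
    [0,0,-0.006,0,0,0],
    [0,0,-0.008,0,0,0],
    [0,0,-0.008,0,0,0],
  ],
)

```text
clock: 16.85
tcp_pos: [0.5169, -0.2775, 0.1256]
orientation: [0.145, 3.138, 0.0]
contact_force: [-3.0, 1.2, 0.1]
grip_width: 0.0528
gripper_force: 58.3
```

```bash
python3 st.py
```

```text
{'clock': 16.85, 'tcp_pos': [0.5169, -0.2775, 0.1256], 'orientation': [0.1454, 3.1381, 0.0003], 'grip_width': 0.0528, 'contact_force': [-2.9709, 1.1595, 0.0694], 'moment': [0.3212, 0.6591, 0.0186]}
yaw -5.3061032219548565
```

Collar contact at about 6 N, as expected. Continuing down in small steps with a slight x relief.

Request:
step_arm(
  rows=[
    [-0.0008,0,-0.002,0,0,0],
    [-0.0008,0,-0.004,0,0,0],
    [-0.0008,0,-0.006,0,0,0],
    [-0.0008,0,-0.008,0,0,0],
    [-0.0008,0,-0.008,0,0,0],
  ],
)

```text
clock: 17.27
tcp_pos: [0.5167, -0.2775, 0.1204]
orientation: [0.145, 3.138, -0.0]
contact_force: [-1.4, 1.6, -0.4]
grip_width: 0.0528
gripper_force: 58.2
```

Request:
step_arm(
  rows=[
    [0,0,-0.001,0,0,0],
    [0,0,-0.002,0,0,0],
    [0,0,-0.003,0,0,0],
    [0,0,-0.003,0,0,0],
  ],
)

```text
clock: 17.6
tcp_pos: [0.5167, -0.2775, 0.1187]
orientation: [0.145, 3.138, -0.0]
contact_force: [-0.2, 2.9, 0.3]
grip_width: 0.0528
gripper_force: 58.2
```

```bash
python3 st.py
```

```text
{'clock': 17.6, 'tcp_pos': [0.5167, -0.2775, 0.1187], 'orientation': [0.1449, 3.1378, -0.0002], 'grip_width': 0.0528, 'contact_force': [-0.2391, 2.9285, 0.2879], 'moment': [0.328, 0.132, -0.0222]}
yaw -5.288337798752437
```

Request:
step_arm(
  rows=[
    [0,0.0003,-0.001,0,0,0],
    [0,0.0003,-0.002,0,0,0],
    [0,0.0003,-0.003,0,0,0],
    [0,0.0003,-0.003,0,0,0],
  ],
)

```text
clock: 17.93
tcp_pos: [0.5167, -0.2774, 0.1169]
orientation: [0.145, 3.138, -0.0]
contact_force: [0.7, 0.3, -0.1]
grip_width: 0.0528
gripper_force: 58.2
```

Request:
step_arm(
  rows=[
    [0,0,-0.0008,0,0,0],
    [0,0,-0.0016,0,0,0],
    [0,0,-0.0016,0,0,0],
  ],
)

```text
clock: 18.18
tcp_pos: [0.5167, -0.2775, 0.116]
orientation: [0.145, 3.138, -0.0]
contact_force: [0.7, 1.0, -0.5]
grip_width: 0.0532
gripper_force: 58.2
```

Request:
step_arm(
  rows=[
    [0,0,-0.0008,0,0,0],
    [0,0,-0.0014,0,0,0],
    [0,0,-0.0014,0,0,0],
  ],
)

```text
clock: 18.43
tcp_pos: [0.5167, -0.2775, 0.1155]
orientation: [0.145, 3.138, -0.0]
contact_force: [-0.1, 2.1, 3.6]
grip_width: 0.0526
gripper_force: 58.7
```

Request:
step_arm(
  rows=[
    [0,0,-0.0007,0,0,0],
    [0,0,-0.0007,0,0,0],
  ],
)

```text
clock: 18.6
tcp_pos: [0.5168, -0.2775, 0.1155]
orientation: [0.145, 3.137, -0.0]
contact_force: [-1.2, 2.0, 7.5]
grip_width: 0.0528
gripper_force: 59.1
```

The z travel has stopped at 0.1155, exactly the expected home height. One more small nudge, then release and retreat.

Request:
step_arm(
  rows=[
    [0,0,-0.0007,0,0,0],
    [0,0,-0.0007,0,0,0],
  ],
)

```text
clock: 18.77
tcp_pos: [0.5168, -0.2775, 0.1154]
orientation: [0.145, 3.137, 0.0]
contact_force: [-1.7, 2.1, 12.0]
grip_width: 0.0528
gripper_force: 59.6
```

Request:
step_arm(
  rows=[
    [0,0,0.002,0,0,0],
    [0,0,0.002,0,0,0],
  ],
)

```text
clock: 18.93
tcp_pos: [0.5162, -0.2773, 0.1155]
orientation: [-0.145, -3.138, -0.0]
contact_force: [-1.2, 0.7, 3.2]
grip_width: 0.0527
gripper_force: 58.5
```

Request:
step_arm(
  rows=[
    [0,0,0,0,0,0],
    [0,0,0,0,0,0],
    [0,0,0,0,0,0],
    [0,0,0,0,0,0],
  ],
  jaw=0,
)

```text
clock: 19.27
tcp_pos: [0.5163, -0.2774, 0.1153]
orientation: [-0.145, -3.138, 0.0]
contact_force: [0.1, 0.9, -0.0]
grip_width: 0.0855
gripper_force: 0.0
```

Request:
step_arm(
  rows=[
    [0,0,0.03,0,0,0],
    [0,0,0.08,0,0,0],
    [0,0,0.13,0,0,0],
    [0,0,0.15,0,0,0],
    [0,0,0.15,0,0,0],
  ],
)

```text
clock: 19.68
tcp_pos: [0.5182, -0.2784, 0.2088]
orientation: [0.145, 3.132, -0.003]
contact_force: [1.7, -0.8, -1.0]
grip_width: 0.085
gripper_force: 0.0
```

```bash
python3 st.py; python3 - <<'E'
from h import *
c,f=grab("wrist","we");c2,f2=grab("scene","se")
a=cv2.resize(f[100:300,180:380],(400,400),interpolation=cv2.INTER_CUBIC);b=cv2.resize(f2[230:330,155:255],(400,400),interpolation=cv2.INTER_CUBIC)
cv2.imwrite("pics/z7.png",np.hstack([a,b])[:,:,::-1])
E
```

```text
{'clock': 19.6833, 'tcp_pos': [0.5182, -0.2784, 0.2088], 'orientation': [0.1453, 3.1323, -0.0029], 'grip_width': 0.085, 'contact_force': [1.6641, -0.7619, -0.9746], 'moment': [0.0259, 0.0141, -0.0399]}
yaw -5.312377379899928
```

View pics/z7.png

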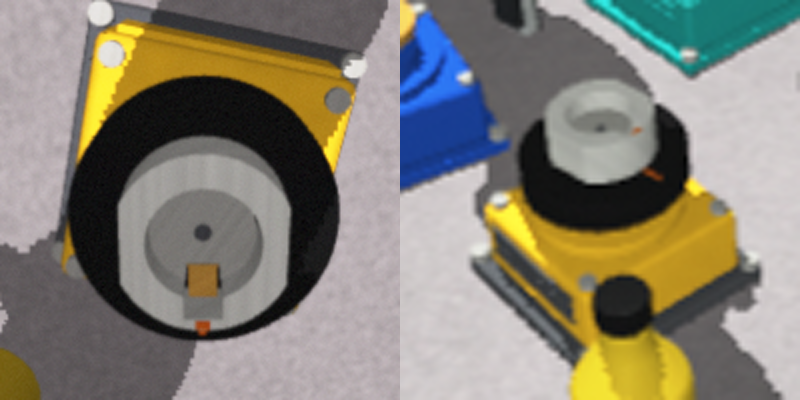

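The pulley sits level on the shaft, with the orange mark (203,327) in line with the key (203,280). The key is flush with the shaft top, and the hand is clear.

```bash
python3 -c "
from bench import r
print(r.hand_in())"
```

```text
the job is handed in; nothing more can be done
None
```

The key is fully down in the slot, the pulley and collar are pushed home with the orange mark over the key, and the gripper has let go; I handed the job in at about 20 s, with the hardest push about 18 N (the hand-in gave no verdict, and the collar was hidden, so its seating is judged from the pulley's height).

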